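Close the laser shutter gate

ROBOT

A 6-joint arm with a two-finger parallel gripper is mounted at the origin on the work surface. World frame = base frame: x ahead of the robot, y to its left, z up, the work surface at z = 0. Lengths are in mm, angles in rad, forces in N, time in s.
With the tool pointing down it reaches from about 350 to 775 mm from the base axis. Payload 7.3 kg.
Tool frame: the origin (TCP) lies on the centre line of the jaws, within the pads' length; the fingertips stand 22 mm ahead of it and the grasp point (between the pads) lies 3 mm ahead of it; z points along the fingers, y is the direction in which the jaws open and shut (so a half turn about z gives the same grasp; the last joint's range is limited). The gripper opens to 92 mm and grips with 3 to 60 N. Pads are 19 mm wide; open, the fingers measure 130 mm over their backs; the gripper's body (75 mm by 190 mm) begins 47 mm behind the grasp point.
Start: joints at [-1.408, 0.342, 1.524, -0, 1.275, -0.146], TCP at [159.578, -500.178, 248.741] pointing down, gripper open.
Joint ranges: [-2.53, 2.53], [-0.77, 2.02], [0.04, 2.7], [-1, 4.14], [0.28, 2.66], [-3.11, 3.11]. Speed limits (rad/s): [2.57, 2.57, 3.14, 3.14, 3.14, 3.14].

INTERFACE

Orientations are given as [roll, pitch, yaw] about the fixed x, y, z axes, in that order (R = Rz(yaw) Ry(pitch) Rx(roll)).
In Python, from plant import get_obs, capture, bot, spot_in gives the robot as it stands.
- The arm moves only by the shell command python3 -m handwheel 'ROWS' [OPENING]. ROWS is JSON, a list of rows, each a list of 2 entries, a list of its own where there are three numbers: the shift along the world's x, y, z in mm, then the turn, a rotation vector about the world's x, y, z in rad. In form: [[[x, y, z], [wx, wy, wz]], ...]. A call has 1 to 12 rows; each row shifts and turns the commanded pose from where the row before left it; what a row does not reach is not made up. A row lasts 1/8 s, in which the tool goes at most 62.5 mm and 10.7 degrees, less where a joint would pass 70% of its speed; a pose out of reach is approached as far as the arm can. A call is refused whole if a number of a shift passes 62.5 or a number of a turn 0.188, either way. A call with a gripper value outside its range is refused whole. OPENING is the closure, from 0 (fully open) to 1 (shut), set as the call begins (- or left out, the last holds). The fingers move at their own pace and stop on an object; the grip force is fixed at half the most. Time passes only in rows, so rows that do not move let the fingers close. It gives the time, the measured TCP pose, the force and the opening at its end, in the units of the state.
- get_obs(): the state, without advancing time (a new reading comes with each control period).
- capture(name): name is "scene" or "top" or "wrist"; returns a dict with "img" (420x560x3 uint8, red, green, blue), "fx", "fy", "cx", "cy" (pixels), "cam_to_world" (4x4, takes a point from camera to world coordinates). Camera axes: x right, y up, looking along -z (the intrinsics and any distortion apply to the point x, -y, -z); pixel columns grow to the right and rows downward; lengths in mm; the calibration is good to about 2 mm. A picture is of the moment at which its call begins. There is no depth.
- bot.close_job(): hands the job in, once; it reports no verdict.
Trained networks look in the newest picture that a camera, given by its name, has taken for a name from the list of things; names that differ only in an ending like _2 or _b are one class to them, and where a whole thing is asked for, a point or a joint stands for the part that bears it (a point fixed in the world has none). Each returns a list of dicts, best first, with "score" (0 to 1); they miss things now and then, are a little off and sometimes report something else, mostly with a low value. They report only what shows in the picture. A call takes as long as a camera call. They do not tell look-alikes from the thing itself.
- spot_in(thing, camera): "xyz" ([x, y, z] in mm, in the coordinates of the camera as it stood for that picture, good to about 4 mm: the middle of the surface that is visible of it).
The state is a dict: "time": time; "joint_positions": joint angles; "dq": joint speeds; "tau": joint torques, N m; "tool_pos": TCP position; "tcp_rot": TCP orientation; "contact_force": force on the tool from outside, world axes, zero at the start; "moment": the same for the moment, N m; "grip_width": finger opening in mm.
Only numpy, scipy, OpenCV 4.12 (cv2) and the standard library are available. Lean on these libraries where they do the work, as an engineer would, in place of code of your own. Each camera call takes 0.05 s, during which the arm holds its last target. There are 200 camera calls.

TASK

Block the laser: push the beam stop (the knob standing in the L-shaped slot) along the long leg, round the corner and fully home to the closed end of the short leg in front of the laser, and leave it there. Only push it with the outside of the fingers: do not take it between the fingers and do not lift it. Leave the other things on the table where they are.

Things in the scene. Friction and masses are not known exactly. Their poses are not given: they have to be found in the camera images.
- beam_stop: pin follower captured in the slot: dark steel knob, 26 mm diameter, 32 mm high, on a 12 mm neck in the slot and a 54 mm greased flange under the cover. Origin on its axis under the flange, z up; the knob spans 23 to 55 mm above it (4 mm over the cover). About 0.25 kg; slides with about 1 N (more on first touch), stays where left; 5 mm vertical play, rocks a little when pushed. Yaw means nothing
- gate: fixed shutter gate: flat aluminium box, x -85 to 85, y -105 to 95 mm about its origin (on the table); cover top 27 mm up, with an L slot 17 mm wide: long leg along its +y at x -30, short leg along its +x at y 50 mm, from the long leg's far end. It also carries a white laser head, y 123 to 275, x 10 to 66 mm, 76 mm high; black detector on a post at y -185, x 38 mm, 71 mm high
- slot_start (a point): on the cover's top face (27 mm up): where the neck's axis is when the beam stop touches the open-beam end of the long leg; axes as the gate's
- slot_corner (a point): on the cover's top face: the corner of the L, 112.5 mm along the gate's +y from slot_start; the neck's axis can go 2.5 mm farther in +y before it touches the end of the leg; axes as the gate's
- slot_end (a point): on the cover's top face: where the neck's axis is when the beam stop touches the closed end of the short leg, 67.5 mm along the gate's +x from slot_corner; in front of the laser's nozzle; axes as the gate's
- lens_ring: bystander, loose: lens retaining ring lying flat on the gate's cover, beside the long leg: black ring, 30 mm outer, 22 mm inner diameter, 10 mm high. Origin at the centre of its underside
- bare_post: bystander, loose: bare steel optical post on a round 36 mm foot, 65 mm high, 13 mm thick, standing on the table on the gate's -x side. Origin at the centre of its underside
- mirror_mount: bystander, loose: small mirror in a square 36 mm black mount on a steel post with a round 36 mm foot, 74 mm high, standing on the table on the gate's +x side. Origin at the centre of its underside
- driver: bystander, loose: screwdriver, 150 mm long, lying on the table on the gate's -x side, roughly parallel to the long leg. Origin at the centre of its underside; lies along its own x axis
- screw_jar: bystander, loose: small clear jar with a black lid, 44 mm diameter, 50 mm high, standing on the table on the gate's +x side. Origin at the centre of its underside
- wash_bottle: bystander, loose: white plastic wash bottle with a red cap, 64 mm diameter, 150 mm high, far to the robot's left. Origin at the centre of its underside
- parts_tray: bystander, loose: grey open parts tray, 120 x 160 mm, 30 mm high, to the robot's right. Origin at the centre of its underside
Not all that is in view belongs to the job. What is shaped like the beam_stop but blue or turquoise is not meant.

How it is judged:
By the outcome, as a careful person would: the job done as asked, in the order asked, and still so for the second after the job is handed in, with the robot touching nothing.
It also fails if it takes over 45 s, if anything falls off the work surface, if the arm or the gripper's body presses on something with over 40 N, if the wrist force passes 120 N, or if a joint passes its speed limit or range.

## Working session

There is one attempt and no reset: what is moved stays moved. The work goes in short steps, Python scripts to look and compute and a shell command to move; the robot and the scene stay as the last step left them, time stands still between calls to the robot, and variables do not carry over. Pictures are saved under pics/ and viewed, about 8 in all and at most 12, crops included, and the job is handed in when it is done.

```bash
ls; mkdir -p pics; cat > h.py <<'E'
from plant import get_obs, capture, bot, spot_in
import numpy as np, cv2
def snap(cam,fn=None):
    c=capture(cam)
    if fn: cv2.imwrite('pics/'+fn,c['img'][:,:,::-1])
    return c
def w(c,p): return (np.array(c['cam_to_world'])@np.r_[p,1])[:3]
def proj(c,P):
    q=np.linalg.inv(np.array(c['cam_to_world']))@np.r_[P,1]
    return np.array([c['cx']+c['fx']*q[0]/-q[2], c['cy']+c['fy']*q[1]/q[2]])
def ray(c,u,v,z):
    T=np.array(c['cam_to_world']); d=T[:3,:3]@np.array([(u-c['cx'])/c['fx'],-(v-c['cy'])/c['fy'],-1]); o=T[:3,3]
    return o+d*(z-o[2])/d[2]
E
python3 - <<'E'
from h import *
for cam in('top','scene'):
    c=snap(cam,cam+'1.png'); print(cam,{k:v for k,v in c.items() if k not in('img','cam_to_world')},np.array(c['cam_to_world'])[:3,3])
    for n in ['beam_stop','gate','lens_ring','bare_post','mirror_mount','driver','screw_jar','slot_end']:
        try:
            for d in spot_in(n,cam)[:3]: p=w(c,d['xyz']); print(n,round(d['score'],2),p.round(),proj(c,p).round())
        except Exception as e: print(n,e)
print(get_obs())
E
```

```text
pics
top {'fx': 410.1249662497066, 'fy': 410.1249662497066, 'cx': 274.85762001697094, 'cy': 208.10628542398663} [ 376.94342501   68.63010382 1006.15029484]
beam_stop 0.61 [536.  41.  65.] [278. 224.]
beam_stop 0.57 [404. -77.   7.] [334. 275.]
gate 0.62 [603. 101.  28.] [250. 203.]
lens_ring 0.46 [603.  26.  34.] [280. 198.]
bare_post 0.73 [476. 176.   9.] [226. 260.]
driver 0.57 [418.  40.  20.] [285. 276.]
screw_jar 0.54 [682. -32.  47.] [299. 163.]
slot_end 0.98 [600. 105.  27.] [248. 205.]
scene {'fx': 441.6345181263995, 'fy': 441.6345181263995, 'cx': 280.64552318067854, 'cy': 212.99707975114706} [1137.45196833  447.88365971  832.7197021 ]
beam_stop 0.81 [412. -75.   7.] [269. 165.]
beam_stop 0.61 [ 651. -123.    7.] [197. 211.]
beam_stop 0.52 [532.  42.  50.] [279. 199.]
gate 0.97 [624. 126.  24.] [286. 246.]
lens_ring 0.55 [604.  28.  36.] [257. 218.]
bare_post 0.71 [ 646. -352.    6.] [134. 173.]
bare_post 0.57 [473. 177.   9.] [338. 220.]
mirror_mount 0.83 [711.  54.  21.] [238. 258.]
driver 0.84 [429.  42.  25.] [302. 182.]
screw_jar 0.6 [698. -30.  45.] [212. 230.]
slot_end 0.56 [629. 125.  28.] [285. 247.]
slot_end 0.21 [560. 459.  90.] [445. 284.]
{'time': 0.9, 'joint_positions': array([-1.40799482e+00,  3.41979799e-01,  1.52410666e+00, -1.09320249e-05,
        1.27542410e+00, -1.45996818e-01]), 'dq': array([-0.00066129,  0.00052312,  0.00128783,  0.00027935, -0.00087733,
        0.00039698]), 'tau': array([ 2.96588885e-03, -4.31111312e+01, -2.44475520e+01,  7.21367262e-02,
        4.85539623e-02,  4.24365055e-06]), 'tool_pos': array([ 159.57564599, -500.16680966,  248.74867061]), 'tcp_rot': array([3.14151296e+00, 2.22897763e-05, 3.08801503e-01]), 'contact_force': array([-0.18965292,  0.02759001, -0.48212875]), 'moment': array([-0.02961541,  0.00971385, -0.03569474]), 'grip_width': 91.62148955426115}
```

```bash
python3 - <<'E'
import cv2
a=cv2.imread('pics/top1.png'); cv2.imwrite('pics/top1c.png',cv2.resize(a[90:330,150:430],(800,686),interpolation=cv2.INTER_CUBIC)[:600])
a=cv2.imread('pics/scene1.png'); cv2.imwrite('pics/scene1c.png',cv2.resize(a[130:340,140:420],(800,600),interpolation=cv2.INTER_CUBIC))
E
```

```text
(no output)
```

View pics/top1c.png

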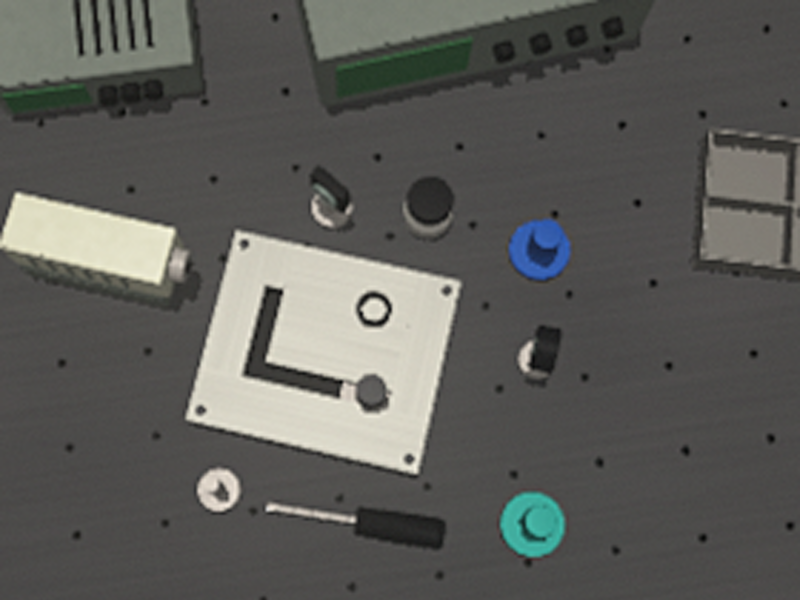

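View pics/scene1c.png

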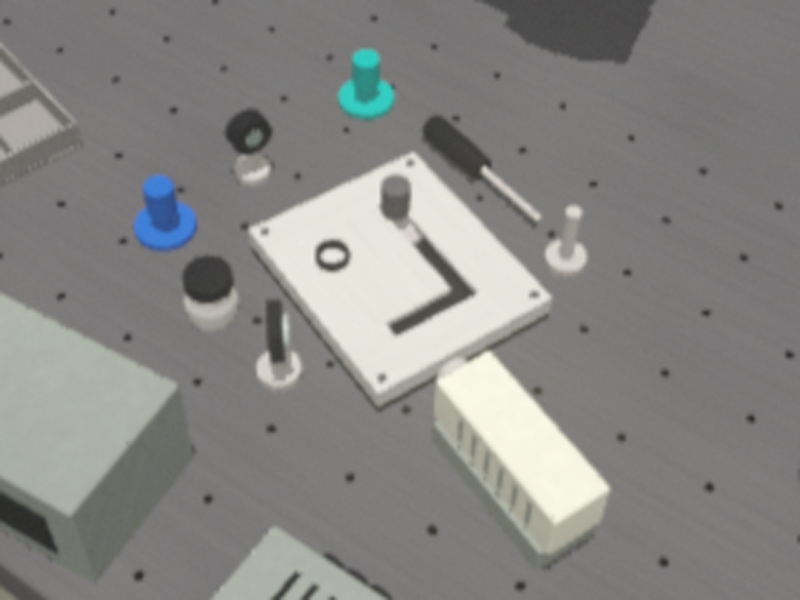

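The beam stop is the dark grey knob at top crop (371,392), in the slot. The blue knob at (540,240) and the turquoise one at (533,522) stand on the table and are excluded, and both crops confirm this. Next I'll fit the gate pose from its corners.

```bash
cat >> h.py <<'E'
def fit(L,W):
    L=np.array(L,float);W=np.array(W)[:,:2]; l=L-L.mean(0); m=W-W.mean(0)
    a=np.arctan2((l[:,0]*m[:,1]-l[:,1]*m[:,0]).sum(),(l*m).sum()); R=np.array([[np.cos(a),-np.sin(a)],[np.sin(a),np.cos(a)]])
    t=W.mean(0)-R@L.mean(0); return a,R,t,(L@R.T+t-W)
E
python3 - <<'E'
from h import *
c=snap('top')
px=np.array([(238,231),(462,282),(418,474),(187,419)])/2.857+[150,90]
W=[ray(c,*p,27) for p in px]
a,R,t,r=fit([(85,95),(85,-105),(-85,-105),(-85,95)],W)
print('yaw',a,'origin',t,'res',r.round(1))
slot=np.array([(273,289),(255,368),(371,392)])/2.857+[150,90]
for p,l,z in zip(slot,[(37.5+6,50),(-30,50),(-30,-62.5)],[22,22,50]): print(ray(c,*p,z).round(1),(R@l+t).round(1))
for n,l in dict(start=(-30,-62.5),corner=(-30,50),end=(37.5,50),nozzle=(38,115)).items(): print(n,(R@l+t).round(1), proj(c,np.r_[R@l+t,27]).round(1))
T=lambda p:R.T@(np.array(p)-t)
for n,p in dict(ring=ray(c,*(np.array([374,309])/2.857+[150,90]),32)[:2],post=(476,176),drv=ray(c,*(np.array([440,530])/2.857+[150,90]),15)[:2]).items(): print(n,p,T(p).round(1))
E
```

```text
yaw -0.3719247384677439 origin [577.05582694  73.58954976] res [[ 0.4  0.2]
 [-0.1 -0.1]
 [-0.3 -0.3]
 [-0.   0.2]]
[635.8 107.4  22. ] [635.8 104.4]
[568.9 131.2  22. ] [567.3 131.1]
[530.2  36.9  50. ] [526.4  26.3]
start [526.4  26.3] [284.3 229.7]
corner [567.3 131.1] [239.2 219.1]
end [630.2 106.5] [246.  192.8]
nozzle [654.2 166.9] [220.6 186.7]
ring [603.77782226  23.71536459] [ 43.  -36.8]
post (476, 176) [-131.4   58.7]
drv [412.32292491  -5.04813419] [-124.9 -133.1]
```

```bash
python3 -m handwheel '[[[29.5,41,-7],[0,0,-0.057]],[[29.5,41,-7],[0,0,-0.057]],[[29.5,41,-7],[0,0,-0.057]],[[29.5,41,-7],[0,0,-0.057]],[[29.5,41,-7],[0,0,-0.057]],[[29.5,41,-7],[0,0,-0.057]],[[29.5,41,-7],[0,0,-0.057]],[[29.5,41,-7],[0,0,-0.057]],[[29.5,41,-7],[0,0,-0.057]],[[29.5,41,-7],[0,0,-0.057]],[[29.5,41,-7],[0,0,-0.057]],[[29.5,41,-7],[0,0,-0.057]]]' 1; python3 -m handwheel '[[[0,0,0],[0,0,0]],[[0,0,0],[0,0,0]],[[0,0,0],[0,0,0]]]'
python3 - <<'E'
from h import *
o=get_obs();print(o['tool_pos'],o['tcp_rot'],o['contact_force'],o['grip_width'],o['time'])
c=snap('wrist','w1.png')
for d in spot_in('beam_stop','wrist')[:3]: print(d['score'],w(c,d['xyz']).round(1),proj(c,w(c,d['xyz'])).round())
for P in [(526.4,26.3,27),(567.3,131.1,27),(630.2,106.5,27),(530,37,63)]: print(P,proj(c,P).round())
E
```

```text
time: 2.45
tool_pos: [514.6, -6.7, 164.7]
tcp_rot: [3.142, -0.001, -0.377]
contact_force: [0.3, -0.8, 0.6]
grip_width: 0.1
time: 2.82
tool_pos: [513.2, -9.1, 165.0]
tcp_rot: [3.141, -0.0, -0.376]
contact_force: [0.1, 0.0, 0.7]
grip_width: 0.2
[513.15754287  -9.14084641 164.97793103] [ 3.14132498e+00 -1.04850066e-04 -3.76303162e-01] [0.12725251 0.0100507  0.69019544] 0.20974422297887552 2.825
0.68 [ 634.5 -123.3    9. ] [354.  23.]
0.66 [ 413.3 -104.5   13.4] [405. 257.]
0.64 [534.2  38.3  59.5] [218. 212.]
(526.4, 26.3, 27) [240. 206.]
(567.3, 131.1, 27) [118. 206.]
(630.2, 106.5, 27) [107. 131.]
(530, 37, 63) [221. 218.]
```

View pics/w1.png

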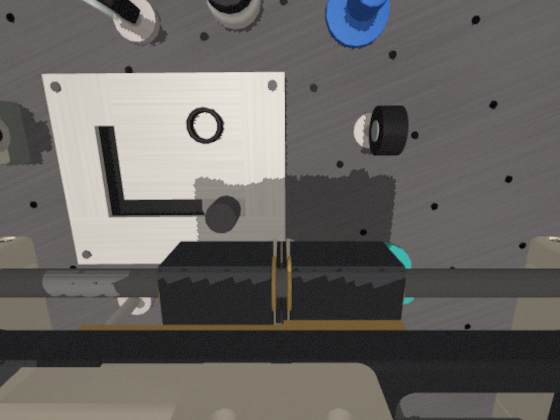

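The wrist view shows the grey knob at (223,213), the slot running left to (115,207) and up to (105,128), and the closed fingers at (160–405, 242+). Next I'll check how wide the fingers are at the tips.

```bash
python3 - <<'E'
from h import *
c=snap('wrist'); o=get_obs(); p=o['tool_pos']; print(c['fx'],np.array(c['cam_to_world'])[:3,3]-p)
a=-0.376; ex=np.array([np.cos(a),np.sin(a),0]); ey=np.array([-np.sin(a),np.cos(a),0])
for dz in(-22,0,30):
  for x in (-9.5,9.5):
    for s in(-38,-19,0,19,38): print(dz,x,s,proj(c,p+ex*x+ey*s+[0,0,dz]).round())
E
```

```text
307.73766020585475 [ 64.12863528 -25.22143746 136.65718097]
-22 -9.5 -38 [349. 272.]
-22 -9.5 -19 [315. 272.]
-22 -9.5 0 [282. 272.]
-22 -9.5 19 [248. 272.]
-22 -9.5 38 [214. 272.]
-22 9.5 -38 [351. 240.]
-22 9.5 -19 [316. 240.]
-22 9.5 0 [282. 240.]
-22 9.5 19 [247. 240.]
-22 9.5 38 [212. 240.]
0 -9.5 -38 [358. 292.]
0 -9.5 -19 [320. 292.]
0 -9.5 0 [282. 292.]
0 -9.5 19 [243. 292.]
0 -9.5 38 [205. 292.]
0 9.5 -38 [361. 256.]
0 9.5 -19 [321. 256.]
0 9.5 0 [282. 256.]
0 9.5 19 [242. 256.]
0 9.5 38 [202. 256.]
30 -9.5 -38 [376. 330.]
30 -9.5 -19 [329. 330.]
30 -9.5 0 [282. 330.]
30 -9.5 19 [234. 330.]
30 -9.5 38 [187. 330.]
30 9.5 -38 [380. 288.]
30 9.5 -19 [331. 288.]
30 9.5 0 [282. 288.]
30 9.5 19 [232. 288.]
30 9.5 38 [183. 288.]
```

```bash
python3 - <<'E'
from h import *
c=snap('scene'); o=get_obs(); p=o['tool_pos']; q=proj(c,p).astype(int); print(q)
a=-0.376; ey=np.array([-np.sin(a),np.cos(a),0]);ex=np.array([np.cos(a),np.sin(a),0])
im=c['img'][:,:,::-1].copy()
x0,y0=q-[110,100]
cr=cv2.resize(im[y0:y0+160,x0:x0+220],None,fx=3.6,fy=3.6,interpolation=cv2.INTER_CUBIC)
for s in(-19,0,19):
  for dz in (-22,0,22,44):
    u=(proj(c,p+ex*9.5+ey*s+[0,0,dz])-[x0,y0])*3.6; cv2.circle(cr,tuple(int(i) for i in u),3,(0,0,255),-1)
cv2.imwrite('pics/s2.png',cr)
E
```

```text
[266 150]
```

View pics/s2.png

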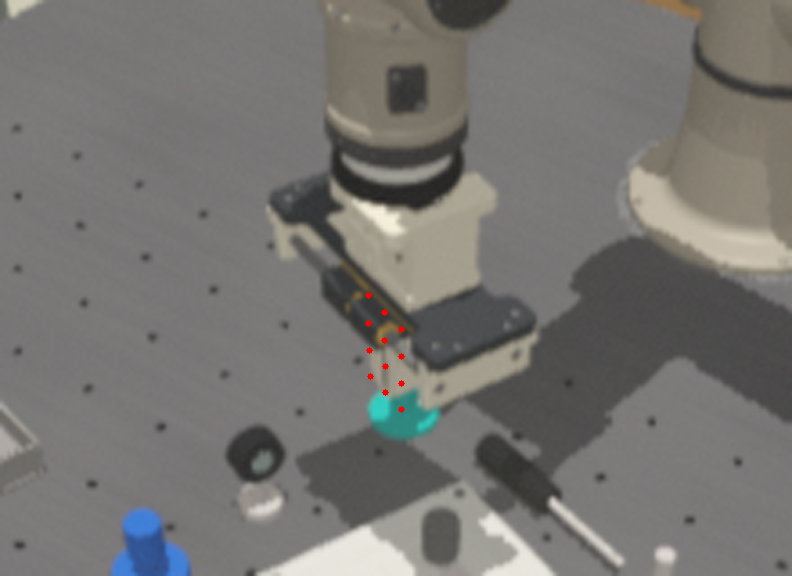

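```bash
python3 -m handwheel '[[[0,0,-25],[0,0,0.004]],[[0,0,-25],[0,0,0]],[[0,0,-25],[0,0,0]],[[0,0,-20],[0,0,0]],[[0,0,-10],[0,0,0]],[[0,0,0],[0,0,0]],[[0,0,0],[0,0,0]],[[0,0,0],[0,0,0]]]'
```

```text
time: 4.03
tool_pos: [514.0, -8.3, 60.5]
tcp_rot: [-3.141, -0.001, -0.371]
contact_force: [-0.8, 0.4, 0.2]
grip_width: -0.0
```

```bash
python3 -m handwheel '[[[1.45,3.73,0],[0,0,0]],[[1.45,3.73,0],[0,0,0]],[[1.45,3.73,0],[0,0,0]],[[1.45,3.73,0],[0,0,0]],[[1.45,3.73,0],[0,0,0]],[[1.45,3.73,0],[0,0,0]],[[1.45,3.73,0],[0,0,0]],[[1.45,3.73,0],[0,0,0]],[[1.45,3.73,0],[0,0,0]],[[1.45,3.73,0],[0,0,0]],[[1.45,3.73,0],[0,0,0]],[[1.45,3.73,0],[0,0,0]]]'
cat >> h.py <<'E'
A=-0.3719; RG=np.array([[np.cos(A),-np.sin(A)],[np.sin(A),np.cos(A)]]); TG=np.array([577.06,73.59])
loc=lambda p: (RG.T@(np.array(p)[:2]-TG)).round(1)
E
python3 - <<'E'
from h import *
o=get_obs();print(loc(o['tool_pos']),RG.T@o['contact_force'][:2])
c=snap('wrist','w2.png')
for d in spot_in('beam_stop','wrist')[:3]: p=w(c,d['xyz']);print(d['score'],p.round(1),loc(p),proj(c,p).round())
E
```

```text
time: 5.52
tool_pos: [531.1, 36.8, 59.7]
tcp_rot: [3.141, 0.0, -0.371]
contact_force: [-0.1, 0.0, -0.1]
grip_width: 0.2
[-29.5 -51. ] [-0.10545506 -0.03172729]
0.81 [550.8  64.   31.9] [-21.  -18.5] [225. 238.]
0.75 [421.5 -80.2   9.4] [ -89.  -199.8] [496. 319.]
```

View pics/w2.png

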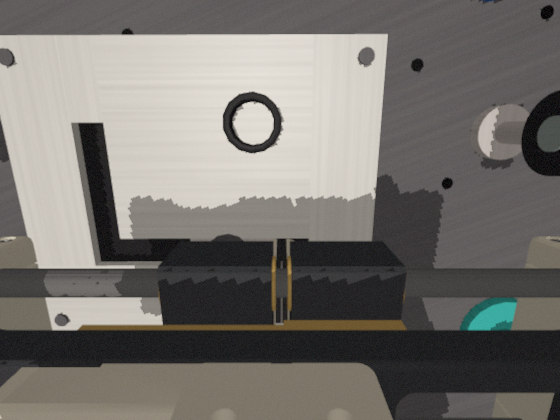

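The knob, mostly hidden at (225,238), has been pushed ahead to local y of about -19. I'll carry on.

```bash
python3 -m handwheel '[[[1.8,4.66,0],[0,0,0]],[[1.8,4.66,0],[0,0,0]],[[1.8,4.66,0],[0,0,0]],[[1.8,4.66,0],[0,0,0]],[[1.8,4.66,0],[0,0,0]],[[1.8,4.66,0],[0,0,0]],[[1.8,4.66,0],[0,0,0]],[[1.8,4.66,0],[0,0,0]],[[1.8,4.66,0],[0,0,0]],[[1.8,4.66,0],[0,0,0]],[[1.8,4.66,0],[0,0,0]],[[1.8,4.66,0],[0,0,0]]]'
python3 -m handwheel '[[[0.7,1.9,0],[0,0,0]],[[0.7,1.9,0],[0,0,0]],[[0.7,1.9,0],[0,0,0]],[[0,0,0],[0,0,0]],[[0,0,0],[0,0,0]]]'
python3 - <<'E'
from h import *
o=get_obs();print(loc(o['tool_pos']),RG.T@o['contact_force'][:2])
E
```

```text
time: 7.12
tool_pos: [552.7, 92.8, 59.8]
tcp_rot: [3.142, -0.0, -0.371]
contact_force: [0.8, -0.3, 0.3]
grip_width: 0.7
time: 7.75
tool_pos: [554.7, 98.2, 59.8]
tcp_rot: [-3.142, -0.0, -0.371]
contact_force: [-1.0, 0.2, 0.2]
grip_width: 0.5
[-29.8  14.8] [-1.04639481 -0.18245909]
```

```bash
python3 -m handwheel '[[[0.4,0.9,0],[0,0,0]],[[0.4,0.9,0],[0,0,0]],[[0.4,0.9,0],[0,0,0]],[[0.3,0.9,0],[0,0,0]],[[0,0,0],[0,0,0]],[[0,0,0],[0,0,0]]]'
python3 - <<'E'
from h import *
o=get_obs();print(loc(o['tool_pos']),RG.T@o['contact_force'][:2])
for k in('scene','top'):
  c=snap(k,k+'3.png')
  for d in spot_in('beam_stop',k)[:4]: p=w(c,d['xyz']);print(k,d['score'],p.round(1),loc(p),proj(c,p).round())
  q=proj(c,np.r_[RG@[-30,50]+TG,50]); x,y=(q-[40,30]).astype(int); print(q,x,y)
  cv2.imwrite('pics/%s3c.png'%k,cv2.resize(c['img'][y:y+60,x:x+80,::-1],(400,300),interpolation=cv2.INTER_CUBIC))
a,b=[cv2.imread('pics/%s3c.png'%k) for k in('scene','top')]; cv2.imwrite('pics/m3.png',np.hstack([a,b]))
E
```

```text
time: 8.5
tool_pos: [556.2, 101.9, 59.8]
tcp_rot: [-3.142, -0.0, -0.371]
contact_force: [-0.3, 0.5, -0.1]
grip_width: 0.3
[-29.7  18.8] [-0.47284261  0.40419082]
scene 0.97 [ 651.6 -123.5    6.9] [ 141.  -156.5] [197. 211.]
scene 0.71 [407.1 -83.1  32.5] [-101.4 -207.7] [268. 156.]
scene 0.48 [578.9 129.1  36. ] [-18.4  52.4] [299. 231.]
[302.33885056 224.68052292] 262 194
top 0.97 [404.8 -78.    3.8] [-105.4 -203.8] [334. 275.]
top 0.64 [ 638.3 -124.7    6.3] [ 129.1 -162.5] [337. 179.]
[238.35206747 217.30632519] 198 187
```

View pics/m3.png

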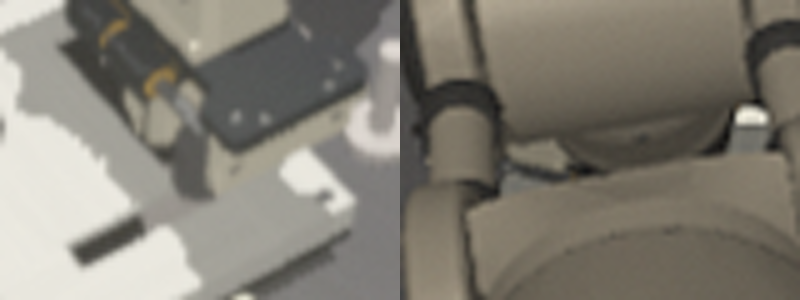

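```bash
python3 -m handwheel '[[[-1.8,-4.7,0],[0,0,0]],[[-1.8,-4.7,0],[0,0,0]],[[-1.8,-4.7,0],[0,0,0]],[[-1.8,-4.7,0],[0,0,0]],[[-8.4,3.3,0],[0,0,0]],[[-8.4,3.3,0],[0,0,0]],[[-8.4,3.3,0],[0,0,0]],[[-8.4,3.3,0],[0,0,0]],[[0,0,0],[0,0,0]],[[0,0,0],[0,0,0]]]'
python3 -m handwheel '[[[3.9,10,0],[0,0,0]],[[3.9,10,0],[0,0,0]],[[3.9,10,0],[0,0,0]],[[3.9,10,0],[0,0,0]],[[0,0,0],[0,0,0]],[[0,0,0],[0,0,0]]]'
python3 - <<'E'
from h import *
o=get_obs();print(loc(o['tool_pos']),RG.T@o['contact_force'][:2])
c=snap('wrist','w4.png')
for d in spot_in('beam_stop','wrist')[:3]: p=w(c,d['xyz']);print(d['score'],p.round(1),loc(p),proj(c,p).round())
E
```

```text
time: 9.95
tool_pos: [515.7, 96.3, 59.9]
tcp_rot: [-3.141, -0.001, -0.371]
contact_force: [-0.9, 0.0, -0.3]
grip_width: 0.1
time: 10.7
tool_pos: [530.8, 136.2, 59.6]
tcp_rot: [3.141, 0.0, -0.371]
contact_force: [0.0, -0.3, -0.1]
grip_width: 0.2
[-65.9  41.5] [ 0.13274152 -0.300924  ]
0.91 [570.2 130.1  59.8] [-27.   50.2] [263. 196.]
```

View pics/w4.png

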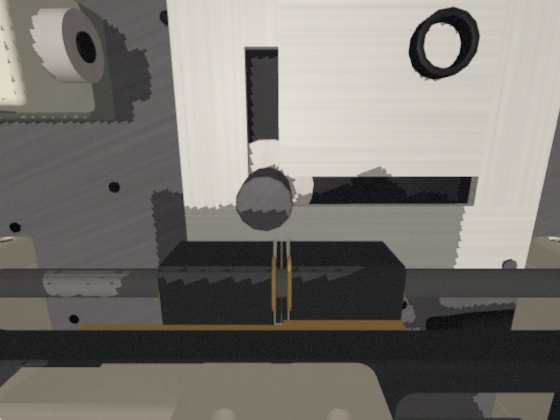

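The knob stands in the corner at (263,198), with the fingers on its -x side. Next I'll push it along the short leg.

```bash
python3 -m handwheel '[[[4.66,-1.8,0],[0,0,0]],[[4.66,-1.8,0],[0,0,0]],[[4.66,-1.8,0],[0,0,0]],[[4.66,-1.8,0],[0,0,0]],[[4.66,-1.8,0],[0,0,0]],[[4.66,-1.8,0],[0,0,0]],[[4.66,-1.8,0],[0,0,0]]]'
python3 -m handwheel '[[[4.66,-1.8,0],[0,0,0]],[[4.66,-1.8,0],[0,0,0]],[[4.66,-1.8,0],[0,0,0]],[[4.66,-1.8,0],[0,0,0]],[[4.66,-1.8,0],[0,0,0]],[[4.66,-1.8,0],[0,0,0]],[[4.66,-1.8,0],[0,0,0]],[[1.9,-0.7,0],[0,0,0]],[[1.9,-0.7,0],[0,0,0]],[[0,0,0],[0,0,0]],[[0,0,0],[0,0,0]]]'
python3 - <<'E'
from h import *
o=get_obs();print(loc(o['tool_pos']),RG.T@o['contact_force'][:2])
c=snap('wrist','w5.png')
for d in spot_in('beam_stop','wrist')[:3]: p=w(c,d['xyz']);print(d['score'],p.round(1),loc(p),proj(c,p).round())
E
```

```text
time: 11.68
tool_pos: [563.9, 123.5, 59.7]
tcp_rot: [3.142, 0.0, -0.371]
contact_force: [-0.1, 0.9, 0.8]
grip_width: 0.1
time: 13.05
tool_pos: [600.0, 109.6, 59.8]
tcp_rot: [3.141, -0.0, -0.371]
contact_force: [-0.4, 0.7, -0.6]
grip_width: 0.5
[ 8.3 41.9] [-0.66367805  0.4914462 ]
0.96 [627.3 107.3  59.9] [34.6 49.6] [265. 223.]
```

Small steps now, until the force shows the end stop.

```bash
python3 -m handwheel '[[[0.93,-0.36,0],[0,0,0]],[[0.93,-0.36,0],[0,0,0]],[[0.93,-0.36,0],[0,0,0]],[[0.93,-0.36,0],[0,0,0]],[[0,0,0],[0,0,0]],[[0,0,0],[0,0,0]]]'
python3 -m handwheel '[[[0.93,-0.36,0],[0,0,0]],[[0,0,0],[0,0,0]]]'
python3 -m handwheel '[[[0.93,-0.36,0],[0,0,0]],[[0,0,0],[0,0,0]]]'
python3 -m handwheel '[[[0.93,-0.36,0],[0,0,0]],[[0,0,0],[0,0,0]]]'
```

```text
time: 13.9
tool_pos: [603.9, 108.1, 59.8]
tcp_rot: [3.142, -0.0, -0.371]
contact_force: [-0.3, -0.2, -0.5]
grip_width: 0.2
time: 14.15
tool_pos: [604.2, 107.9, 59.7]
tcp_rot: [3.141, 0.001, -0.371]
contact_force: [-1.6, 1.1, 1.7]
grip_width: 0.3
time: 14.4
tool_pos: [604.4, 107.9, 59.8]
tcp_rot: [3.141, 0.003, -0.371]
contact_force: [-7.3, 2.1, 4.6]
grip_width: 0.4
time: 14.65
tool_pos: [604.6, 107.8, 59.8]
tcp_rot: [3.141, 0.004, -0.371]
contact_force: [-8.4, 3.5, 7.5]
grip_width: 0.7
```

```bash
python3 -m handwheel '[[[0.93,-0.36,0],[0,0,0]],[[0.93,-0.36,0],[0,0,0]],[[0,0,0],[0,0,0]],[[0,0,0],[0,0,0]]]'
python3 -m handwheel '[[[-2,0.8,0],[0,0,0]],[[-4.66,1.8,0],[0,0,0]],[[-9.3,3.6,0],[0,0,0]],[[-9.3,3.6,0],[0,0,0]],[[-9.3,3.6,0],[0,0,0]],[[0,0,0],[0,0,0]],[[0,0,0],[0,0,0]]]'
python3 - <<'E'
from h import *
o=get_obs();print(loc(o['tool_pos']),RG.T@o['contact_force'][:2])
c=snap('wrist')
for d in spot_in('beam_stop','wrist')[:3]: p=w(c,d['xyz']);print(d['score'],p.round(1),loc(p),proj(c,p).round())
im=c['img'][:,:,::-1].copy()
q=proj(c,np.r_[RG@[37.5,50]+TG,63]); print(q); cv2.drawMarker(im,tuple(int(i) for i in q),(0,0,255),0,6)
cv2.imwrite('pics/w6.png',im)
E
```

```text
time: 15.15
tool_pos: [604.9, 107.7, 59.9]
tcp_rot: [3.14, 0.008, -0.37]
contact_force: [-14.3, 5.5, 12.0]
grip_width: 0.7
time: 16.02
tool_pos: [574.1, 119.8, 59.9]
tcp_rot: [-3.141, -0.001, -0.371]
contact_force: [-0.4, -0.1, -0.2]
grip_width: 0.9
[-19.5  42. ] [-0.29542154 -0.25007008]
0.79 [627.2 110.   60. ] [33.4 52.1] [259. 165.]
0.28 [421.6  46.1  25.1] [-134.8  -82.2] [461. 403.]
[263.27160365 156.45753291]
```

View pics/w6.png

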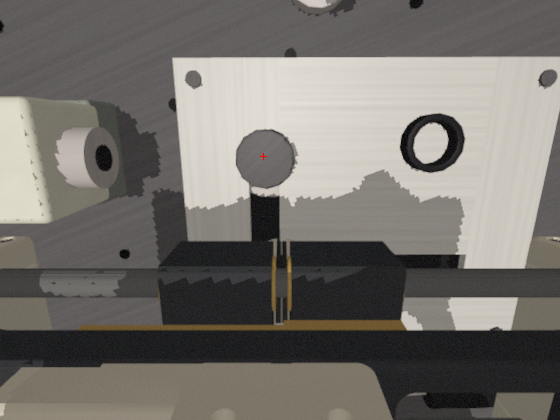

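The knob is at (265,158) and the predicted slot_end is (263,156), so it agrees to within 1 mm. The stop force reached 15 N and the knob stayed put on release. I'll retreat and check from above.

```bash
python3 -m handwheel '[[[0,0,20],[0,0,0]],[[0,0,30],[0,0,0]],[[0,0,40],[0,0,0]],[[0,0,20],[0,0,0]],[[-15,-35,0],[0,0,0]],[[-15,-40,0],[0,0,0]],[[-15,-40,0],[0,0,0]],[[-15,-40,0],[0,0,0]],[[-15,-40,0],[0,0,0]],[[-15,-40,0],[0,0,0]],[[-15,-40,0],[0,0,0]],[[0,-40,0],[0,0,0]]]'
python3 -m handwheel '[[[0,-40,10],[0,0,0]],[[0,-30,10],[0,0,0]],[[0,0,0],[0,0,0]],[[0,0,0],[0,0,0]],[[0,0,0],[0,0,0]]]'
python3 - <<'E'
from h import *
c=snap('top','top7.png')
for n in['beam_stop','lens_ring','bare_post','driver','screw_jar']:
  for d in spot_in(n,'top')[:2]: p=w(c,d['xyz']);print(n,d['score'],p.round(1),loc(p),proj(c,p).round())
print(proj(c,np.r_[RG@[37.5,50]+TG,63]),get_obs()['contact_force'])
a=c['img'][:,:,::-1]; cv2.imwrite('pics/top7c.png',cv2.resize(a[90:300,150:430],(800,600),interpolation=cv2.INTER_CUBIC))
E
```

```text
time: 17.62
tool_pos: [468.0, -196.7, 169.9]
tcp_rot: [3.141, 0.0, -0.372]
contact_force: [0.6, -0.1, -0.7]
grip_width: 0.1
time: 18.25
tool_pos: [468.7, -264.1, 189.4]
tcp_rot: [-3.141, 0.001, -0.37]
contact_force: [-0.4, -0.1, 0.1]
grip_width: 0.5
beam_stop 0.97 [405.  -78.9   3.1] [-104.9 -204.6] [334. 275.]
beam_stop 0.82 [ 644.7 -119.2    9.2] [ 133.1 -155. ] [335. 177.]
lens_ring 0.43 [601.4  27.3  35. ] [ 39.5 -34.3] [280. 199.]
bare_post 0.62 [471.3 176.2  11.1] [-135.8   57.1] [226. 262.]
bare_post 0.39 [701.5  51.6  59.1] [123.9  24.7] [264. 158.]
driver 0.65 [422.6  42.4  22.6] [-132.5  -85.2] [284. 274.]
driver 0.54 [697.6  52.   61.4] [120.2  23.7] [264. 159.]
screw_jar 0.87 [682.6 -36.1  49. ] [138.2 -63.9] [301. 162.]
screw_jar 0.67 [540.6 445.8 102. ] [-169.2  333.5] [ 97. 244.]
[244.97050027 189.10500509] [ 0.39520028  0.56785244 -0.21540923]
```

View pics/top7c.png

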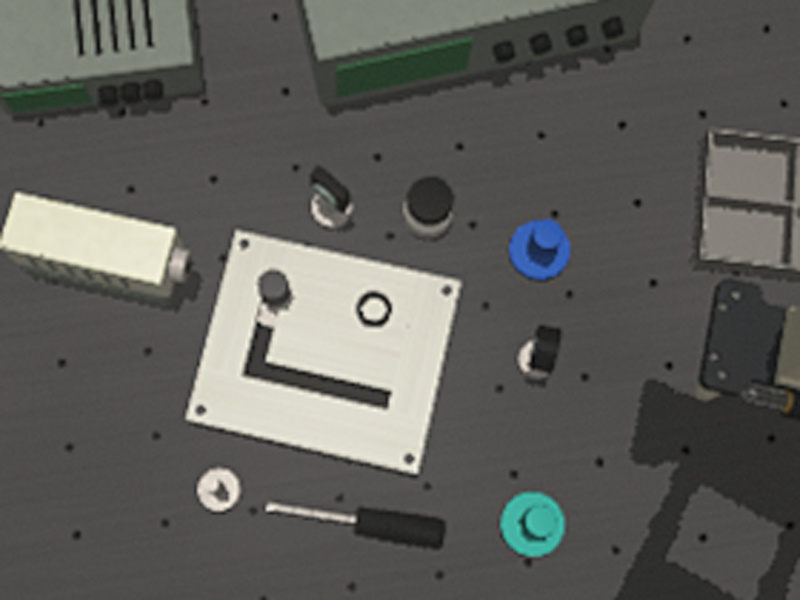

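The visible blob in the top view includes the knob's side. Its top face, at about (274,283) in the crop, matches the predicted slot_end. The other things look unmoved, and the arm touches nothing.

```bash
python3 -c "
from plant import bot; print(bot.close_job())"
```

```text
the job is handed in; nothing more can be done
None
```

I pushed the beam stop along the long leg, round the corner and home to the closed end of the short leg in front of the laser. I used only the outside of the closed fingers, never gripped or lifted it, then backed the arm well clear and handed the job in at about 18.5 s.

- **End stop:** the sideways force rose from about 1 N to 15 N over the last few millimetres, while the fingers hardly moved. I took that as the closed end.
- **Near view after release:** in the wrist picture the knob was within about 1 mm of the computed slot_end.
- **Top view:** it agreed along the short leg, with about 2 mm of sideways difference, which is within the slot's play. I read that by eye, because the knob's visible side shifts its apparent centre.
- **Other things:** the lens ring, bare post, driver, screw jar, mirror mount, blue and turquoise knobs and the visible part of the tray look the same before and after. The wash bottle was outside the pictures I viewed, and the arm did not go near it.
- **Checks that disagreed:** in the last wrist picture the trained network put the knob about 4 mm short of the end, which is its stated accuracy. It did not report the real beam stop in the final top picture, only the blue and turquoise ones. At the stop, the finger position put the knob about 1.4 mm short if the closed fingers measure 19 mm.

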